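# Snap the lock-off tag onto the stand's eye

### The arm

A 7-joint arm with a two-finger parallel gripper is mounted at the origin on the work surface. World frame = base frame: x ahead of the robot, y to its left, z up, the work surface at z = 0. Lengths are in m, angles in degrees, forces in N, time in s.
With the tool pointing down it reaches from about 0.35 to 0.9 m from the base axis. Payload 7.2 kg.
Tool frame: the origin (TCP) lies midway between the tips of the shut fingers; the grasp point (between the pads) lies 19 mm behind it; z points along the fingers, y is the line along which they close (so a half turn about z gives the same grasp; the last joint's range is limited). The gripper opens to 85 mm and grips with 20 to 120 N. Pads are 22 mm wide; open, the fingers measure 114 mm over their backs; the gripper's body (76 mm by 85 mm) begins 54 mm behind the grasp point. The pads swing forward as they close: fully open they stand 13 mm farther back than shut.
Start: joints at [-70.141, 23.554, -0.728, 91.456, 0.321, 64.991, -4.71], TCP at [0.252, 0.572, 0.21] pointing down, gripper open.
Joint ranges: [-169.25, 169.25], [-16.82, 113.86], [-84.01, 82.57], [7.8, 145.47], [-59.2, 239.2], [7.22, 106.19], [-163.78, 163.78]. Speed limits (degrees/s): [136.94, 136.94, 172.46, 172.46, 180, 180, 180].

### API

Orientations are given as [roll, pitch, yaw] about the fixed x, y, z axes, in that order (R = Rz(yaw) Ry(pitch) Rx(roll)).
In Python, from rig import readout, vision, workorder, search_frame, pinpoint gives the robot as it stands.
- The arm moves only by the shell command python3 -m crank 'ROWS' [FORCE]. ROWS is JSON, a list of rows, each a list of 3 entries, a list of its own where there are three numbers: the finger opening in m, from 0 to 0.0854, then the shift along the tool's x, y, z in m, then the turn, a rotation vector about the tool's x, y, z in rad. In form: [[jaw, [tx, ty, tz], [wx, wy, wz]], ...]. A call has 1 to 8 rows; each row is the pose to reach, as a shift and turn from the pose commanded when the call began, along the tool's axes at that moment; what a row does not reach only later rows make up. A row lasts 1/12 s, in which the tool goes at most 41.7 mm and 7.16 degrees, less where a joint would pass 70% of its speed; a pose out of reach is approached as far as the arm can. A call with a gripper value outside its range is refused whole. The fingers move at their own pace and stop on an object; FORCE is the grip in N (left out, the last holds). Time passes only in rows, so rows that repeat a pose let the fingers close. It gives the time, the measured TCP pose, the force, the opening and the grip force at its end, in the units of the state.
- readout.read_state(): the state, without advancing time (a new reading comes with each control period).
- vision.read_camera(name): name is "scene" or "top"; returns a dict with "image" (384x512x3 uint8, red, green, blue), "depth" (384x512 float32, m along the optical axis (not along the pixel's ray), 0 where there is no reading), "intrinsics" (3x3 intrinsics, pixels), "dist_coeffs" ([k1, k2, p1, p2, k3] as OpenCV has them; the pictures are not rectified), "pose" (4x4, takes a point from camera to world coordinates). Camera axes: x right, y up, looking along -z (the intrinsics and any distortion apply to the point x, -y, -z); pixel columns grow to the right and rows downward; lengths in m; the calibration is good to about 2 mm. A picture is of the moment at which its call begins.
- workorder.close_job(): hands the job in; it is judged then, once.
Trained networks look in a picture, given as the dict that the camera call returned (one of the last four; its "shot" number tells which), for a name from the list of things; names that differ only in an ending like _2 or _b are one class to them, and where a whole thing is asked for, a point or a joint stands for the part that bears it (a point fixed in the world has none). Each returns a list of dicts, best first, with "conf" (0 to 1); they miss things now and then, are a little off and sometimes report something else, mostly with a low value. They report only what shows in the picture. A call takes as long as a camera call. They do not tell look-alikes from the thing itself.
- search_frame(picture, target): "extent" ([left, top, width, height] in pixels, round what is visible of it).
- pinpoint(picture, target): "position" ([column, row] in pixels: a listed point, or the origin of a listed thing).
The state is a dict: "time": time; "joints": joint angles; "joint_velocities": joint speeds; "effort": joint torques, N m; "tcp_pos": TCP position; "eef_rot": TCP orientation; "contact_force": force on the tool from outside, world axes, zero at the start; "ft_torque": the same for the moment, N m; "opening": finger opening in m; "gripper_force": force on a finger pad.
Only numpy, scipy, OpenCV 4.12 (cv2) and the standard library are available. Lean on these libraries where they do the work, as an engineer would, in place of code of your own. Each camera call takes 0.05 s, during which the arm holds its last target. There are 200 camera calls.

### The job

Lock off the collimating stand: take the black lock-off tag out of its wooden rack, press its snap hook straight down over the bar of the steel eye on the stand until the bar is through the sprung gate and the gate has snapped shut behind it, then prove the catch with a steady upward tug of about half a kilo (5 N). Be gentle, as the eye is a light fitting: never push or pull the hook on it with more than a kilo (10 N). Then let go, leaving the tag hooked on the eye, and do not turn the crank or disturb the other parts on the bench.

Things in the scene. Friction and masses are not known exactly. Their poses are not given: they have to be found in the camera images.
- tag: Loose lock-off tag with snap hook, 120 g, 38 (x) x 12 (y) x 89 (z) mm, upright in the rack, mouth down. Origin: centre of underside; y through its thickness. Grip: black plate x -16..16, y -6..6, z 49..89 mm, taken from above across y. Below, a steel hook 10 mm thick in y: opening x -13..13 mm between nose (-x) and spine (+x), each 6 mm thick, reaching down to z 0.
- gate_mid (a point): Point of the tag on the shut gate's line, mid opening: 6 mm above the tag's underside, axes as the tag's. A bar like the eye's passes the gate's tip, and the gate snaps shut beneath it, once the bar's centre is about 19 to 27 mm above this line.
- window (a point): Middle of the hook's opening, 22 mm above the tag's underside, axes as the tag's. The opening ends above in the crown, lower face 38 mm above the underside (the bar's centre then is 28 mm above the gate's line).
- gate (a joint): Angle of the brass gate, a 4 mm bar hinged at x 11, z 6 mm of the tag, its tip reaching to the nose: 0 shut, grows to 1.45 rad as it swings up into the opening. Opens inwards only; its spring shuts it. Pressing the bar in takes about 3 to 8 N.
- eye (a point): Nominal centre of the bar of the steel eye, 106 mm above the bench. y runs along the bar, z up. An upturned U, bar and legs 8 mm thick, 24 mm clear between the legs, 42 mm clear below the bar. It stands on a hand-set screw stem: the real bar is up to 6 mm higher or lower than this point (sideways it is true), so find it by feel. Rigid once set.
- stand: Cast-iron collimating stand, fixed: base plate 150 (x) x 260 (y) x 30 mm, origin centre of underside. The eye is at x -10, y -70 mm; a column 60 x 70 mm rising to 152 mm at x 25, y 85 carries a brass collimator tube along x (top at 201, x -64..90 mm); the crank is on the column's -x face.
- crank_grip (a point): Middle of the 28 mm handle of the small brass crank on the column, 38 mm from the crank's axis; the crank turns easily: leave it alone.
- rack: Wooden rack, fixed, 80 x 56 x 30 mm, origin centre of underside, with one pocket 42 x 14 mm, floor at 12 mm, in which the tag stands.
- body_tube: Lacquered brass body tube, bystander, standing, 44 mm diameter at the foot, 100 mm high, origin centre of underside.
- gear: Bronze gear, bystander, 65 mm diameter, 22 mm high at the hub, origin centre of underside.
- prism: Glass prism in a black cell, bystander, 46 x 40 x 40 mm, origin centre of underside.
- mirror_mount: Cream enamel mirror mount on a round foot, bystander, 56 mm diameter, 87 mm high, origin centre of underside.
There are look-alikes about, which are no part of the job. Leave any blue, orange or turquoise look-alike of the tag alone.

How it is judged (in metres and radians):
On the way, in this order (a step that is already met when the one before it is completed fails the run):
1. the eye's bar presses the hook's gate open (value of joint gate above 0.5 rad and contact force between tag and stand above 0.5 N and horizontal distance between gate_mid and eye below 0.014 m).
2. the bar is inside the hook and the gate has snapped shut below it (value of joint gate below 0.12 rad and z of gate_mid in the frame of eye below -0.007 m and horizontal distance between gate_mid and eye below 0.014 m), for 0.1 s.
3. the hook is tugged upwards, more than 3 N for 0.2 s, against the shut gate (value of joint gate below 0.12 rad and z of gate_mid in the frame of eye above -0.0125 m and contact force between tag and stand above 3 N and contact force between the fingers and tag above 1 N), for 0.2 s.
At the end, for the whole second after the job is handed in: The tag is hooked on the eye: the middle of the hook's opening is within 25 mm of the eye's nominal point, the gate is shut (below 0.12 rad), the tag rests against the eye or stand, let go and at rest (distance between window and eye below 0.025 m and value of joint gate below 0.12 rad and contact force between tag and stand above 0.1 N and linear speed of tag below 0.03 m/s and angular speed of tag below 0.5 rad/s); the robot touches nothing.
It fails at once if the held hook is pushed or pulled on the eye or stand with more than 15 N (contact force between tag and stand above 15 N and contact force between the fingers and tag above 1 N).
It fails at once if the robot itself strikes or leans on the stand (more than 8 N) (contact force between any of the fingers, the arm and stand above 8 N).
It fails at once if the crank is turned (its grip moved more than 10 mm) (distance of crank_grip from where it was at the start of the episode above 0.01 m).
It fails at once if a bystander is disturbed by more than 15 mm (distance of any of body_tube, gear, prism, mirror_mount from where it was at the start of the episode above 0.015 m).
It also fails if it takes over 72 s, if anything falls off the work surface, if the arm or the gripper's body presses on something with over 40 N, if the wrist force passes 120 N, or if a joint passes its speed limit or range.

## Working session

There is one attempt and no reset: what is moved stays moved. The work goes in short steps, Python scripts to look and compute and a shell command to move; the robot and the scene stay as the last step left them, time stands still between calls to the robot, and variables do not carry over. Pictures are saved under pics/ and viewed, at most 10 in all, crops included, and the job is handed in when it is done.

```bash
mkdir -p pics; ls
cat > h.py <<'E'
import numpy as np, cv2
from rig import readout, vision, workorder, search_frame, pinpoint
from scipy.spatial.transform import Rotation as R
def ray(c,uv):
    p=cv2.undistortPoints(np.array([[uv]],float),c["intrinsics"],np.array(c["dist_coeffs"]))[0,0]
    P=np.array(c["pose"]); return P[:3,3],P[:3,:3]@np.array([p[0],-p[1],-1.])
def at_depth(c,uv,d): o,r=ray(c,uv); return o+r*d
def at_z(c,uv,z): o,r=ray(c,uv); return o+r*(z-o[2])/r[2]
def tri(*prs):
    A=0;b=0
    for c,uv in prs:
        o,r=ray(c,uv); r=r/np.linalg.norm(r); M=np.eye(3)-np.outer(r,r); A=A+M; b=b+M@o
    return np.linalg.solve(A,b)
def proj(c,X):
    P=np.array(c["pose"]); q=P[:3,:3].T@(np.array(X)-P[:3,3]); q=q*[1,-1,-1]
    return cv2.projectPoints(q[None],np.zeros(3),np.zeros(3),c["intrinsics"],np.array(c["dist_coeffs"]))[0][0,0]
def save(n,im,s=1): cv2.imwrite(f"pics/{n}.png",cv2.resize(im[...,::-1],None,fx=s,fy=s,interpolation=cv2.INTER_CUBIC))
E
python3 - <<'E'
from h import *
np.set_printoptions(precision=3,suppress=True)
s,t=vision.read_camera("scene"),vision.read_camera("top")
for n,c in(("scene",s),("top",t)):
    save(n,c["image"],1.5); print(n,c["pose"][:3,3])
    for k in("tag","rack","stand","gear","prism","body_tube","mirror_mount"):
        for d in search_frame(c,k)[:4]: print(n,"box",k,np.array(d["extent"]),round(d["conf"],2))
    for k in("tag","gate_mid","window","eye","rack","stand","crank_grip","body_tube","gear","prism","mirror_mount"):
        for d in pinpoint(c,k)[:4]: print(n,"pt",k,np.array(d["position"]),round(d["conf"],2))
print(readout.read_state())
E
```

```text
pics
scene [0.945 0.272 0.909]
scene box tag [167.1 117.5  16.5  29.7] 0.78
scene box tag [183.5 182.   19.6  31.5] 0.7
scene box tag [171.9 143.7  21.8  27.8] 0.65
scene box tag [209.3 166.2  19.4  25. ] 0.54
scene box rack [165.6 154.4  43.1  34.4] 0.89
scene box stand [240.6 216.5 145.3 139.6] 0.61
scene box gear [243.6 130.8  27.5  17.9] 0.58
scene box prism [161.8 230.   33.9  29. ] 0.59
scene box prism [243.3 217.7 139.9 136.9] 0.36
scene box body_tube [293.9 141.2  26.6  39.9] 0.71
scene box body_tube [240.6 216.4 142.8 137.9] 0.42
scene box mirror_mount [125.8 175.7  21.6  32.6] 0.88
scene pt tag [217.1 190.7] 0.87
scene pt tag [176.2 144.6] 0.83
scene pt tag [181.5 170.3] 0.7
scene pt tag [193.8 207.8] 0.66
scene pt gate_mid [197.9 208.6] 0.91
scene pt gate_mid [176.1 139. ] 0.78
scene pt gate_mid [183.3 171.5] 0.73
scene pt gate_mid [184.7 169.9] 0.64
scene pt window [195. 203.] 0.92
scene pt window [179.2 136.1] 0.83
scene pt window [184.  166.1] 0.79
scene pt window [219.2 182.9] 0.69
scene pt eye [291.  234.7] 0.62
scene pt rack [183.7 173.6] 0.81
scene pt stand [303.8 2
[... 1382 characters left out ...]
tube [257.2 277.8] 0.79
top pt gear [312.2 279.8] 0.88
top pt prism [288.1 156.6] 0.53
top pt mirror_mount [348.3 171.4] 0.61
top pt mirror_mount [310.3 280.6] 0.4
top pt mirror_mount [339.5 213.2] 0.24
{'time': 1.9, 'joints': array([-70.141,  23.554,  -0.727,  91.455,   0.322,  64.989,  -4.709]), 'joint_velocities': array([ 0.088,  0.01 ,  0.073,  0.062,  0.04 ,  0.001, -0.032]), 'effort': array([  0.   , -60.043,   0.682, -29.972,   0.014,   0.002,  -0.   ]), 'tcp_pos': array([0.252, 0.572, 0.21 ]), 'eef_rot': array([179.996,   0.001, 156.234]), 'contact_force': array([-0.688,  0.104,  0.764]), 'ft_torque': array([0.032, 0.02 , 0.011]), 'gripper_force': 0.0, 'opening': 0.08550698454423794}
```

View both.

View pics/scene.png

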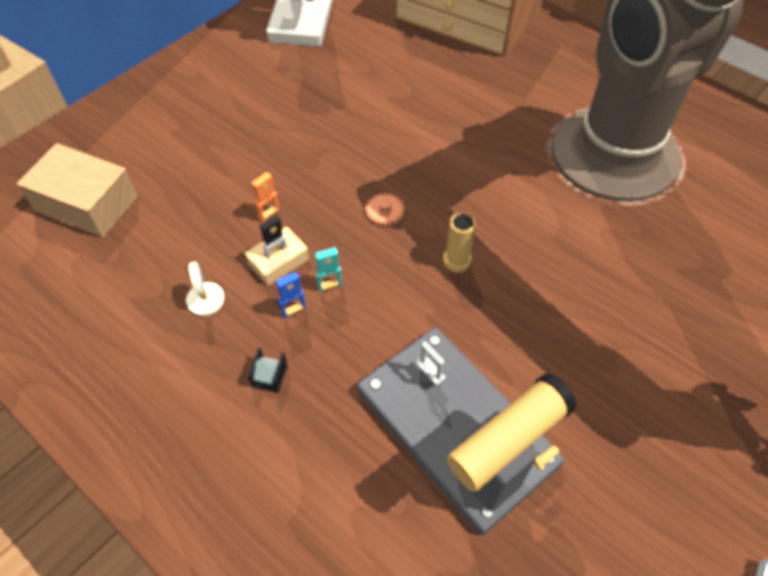

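View pics/top.png

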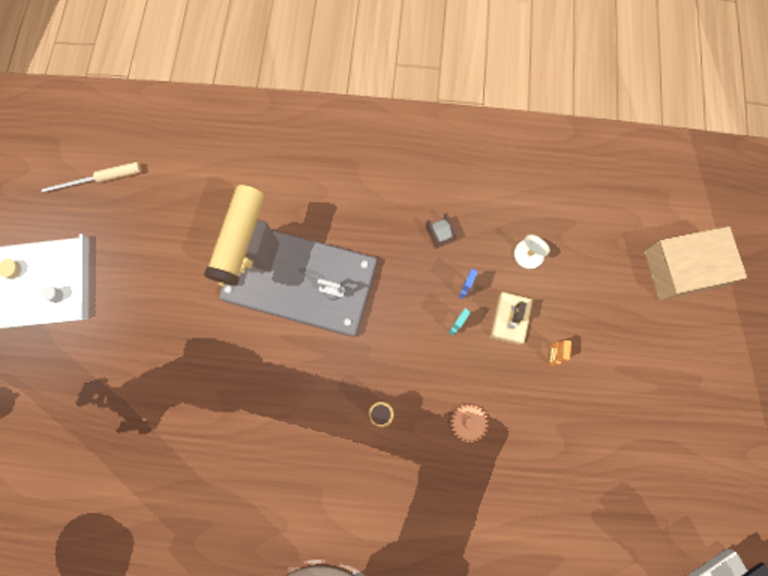

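Run:
```python
from h import *
np.set_printoptions(precision=4,suppress=True)
s,t=vision.read_camera("scene"),vision.read_camera("top")
def grid(c):
    v,u=np.mgrid[0:384,0:512]; p=cv2.undistortPoints(np.stack([u,v],-1).reshape(-1,1,2).astype(float),c["intrinsics"],np.array(c["dist_coeffs"])).reshape(384,512,2)
    d=c["depth"].astype(float); X=np.stack([p[...,0]*d,-p[...,1]*d,-d],-1); P=c["pose"]; return X@P[:3,:3].T+P[:3,3]
for n,c in(("s",s),("t",t)):
    print(n,"R",c["pose"][:3,:3].ravel(),"f",c["intrinsics"][0,0])
    G=grid(c); np.save(n+"G",G); np.save(n+"I",c["image"])
    for k,z in(("stand",0),("rack",0),("body_tube",0),("gear",0),("prism",0),("mirror_mount",0),("eye",.106)):
        d=pinpoint(c,k)
        if d: print(n,k,at_z(c,d[0]["position"],z),round(d[0]["conf"],2))
E=tri((s,pinpoint(s,"eye")[0]["position"]),(t,pinpoint(t,"eye")[0]["position"])); print("eye tri",E)
a,b=s["image"][110:220,150:240],t["image"][180:250,290:380]
a=cv2.resize(a,(400,489)); b=cv2.resize(b,(400,311)); 
im=np.zeros((489,800,3),np.uint8); im[:,:400]=a; im[:311,400:]=b; save("crop",im)
for n,c,box in(("s",s,(140,158,168,192)),("t",t,(194,224,330,358))):
    y0,y1,x0,x1=box; G=np.load(n+"G.npy")[y0:y1,x0:x1].reshape(-1,3); I=c["image"][y0:y1,x0:x1].reshape(-1,3)
    m=(I.max(1)<60)&(G[:,2]>.06); P=G[m]; print(n,m.sum(),P.mean(0),P.min(0),P.max(0)); q=P[:,:2]-P[:,:2].mean(0); w,v=np.linalg.eigh(q.T@q/len(q)); print(np.sqrt(w),v[:,1],np.degrees(np.arctan2(v[1,1],v[0,1])))
for n,c,box in(("s",s,(222,262,270,305)),("t",t,(175,205,200,240))):
    y0,y1,x0,x1=box; G=np.load(n+"G.npy")[y0:y1,x0:x1].reshape(-1,3)
    m=(G[:,2]>.09)&(G[:,2]<.13); P=G[m]; print(n,m.sum(),P.mean(0),P.min(0),P.max(0)); q=P[:,:2]-P[:,:2].mean(0); w,v=np.linalg.eigh(q.T@q/len(q)); print(np.sqrt(w),v[:,1],np.degrees(np.arctan2(v[1,1],v[0,1])))
# stand plate
for n in "st":
    G=np.load(n+"G.npy").reshape(-1,3); I=np.load(n+"I.npy").reshape(-1,3).astype(int)
    m=(abs(G[:,2]-.03)<.006)&(np.ptp(I,axis=1)<25)&(I.max(1)<130)&(G[:,1]>E[1]-.3)&(G[:,1]<E[1]+.3)&(abs(G[:,0]-E[0])<.3)
    r=cv2.minAreaRect(G[m][:,:2].astype(np.float32)*1000); print(n,m.sum(),r)
    w=(abs(G[:,2]-.03)<.006)&(I[:,0]>I[:,2]+40)&(abs(G[:,0]-np.mean(P[:,0]))<.3);
```

```text
s R [-0.6584 -0.6289  0.4135  0.7527 -0.5481  0.3649 -0.0028  0.5515  0.8342] f 458.0196345762932
s stand [0.5981 0.1029 0.    ] 0.8
s rack [ 0.562  -0.2814  0.    ] 0.75
s body_tube [ 0.3752 -0.0703  0.    ] 0.76
s gear [ 0.3787 -0.216   0.    ] 0.74
s prism [ 0.7179 -0.148   0.    ] 0.66
s mirror_mount [0.5513 0.2311 0.    ] 0.58
t R [ 0.0955  0.9732 -0.2092 -0.9954  0.0937 -0.0187  0.0014  0.21    0.9777] f 385.4950466650561
t stand [0.6016 0.1042 0.    ] 0.8
t rack [ 0.6985 -0.307   0.    ] 0.68
t body_tube [ 0.3695 -0.074   0.    ] 0.56
t gear [ 0.3768 -0.2227  0.    ] 0.61
t prism [ 0.718  -0.1428  0.    ] 0.79
t eye [0.5784 0.048  0.106 ] 0.83Traceback (most recent call last):
  File "<stdin>", line 13, in <module>
IndexError: list index out of range
```

```bash
cat > m.py <<'E'
from h import *
np.set_printoptions(precision=4,suppress=True)
s,t=vision.read_camera("scene"),vision.read_camera("top")
def grid(c):
    v,u=np.mgrid[0:384,0:512]; p=cv2.undistortPoints(np.stack([u,v],-1).reshape(-1,1,2).astype(float),c["intrinsics"],np.array(c["dist_coeffs"])).reshape(384,512,2)
    d=c["depth"].astype(float); X=np.stack([p[...,0]*d,-p[...,1]*d,-d],-1); P=c["pose"]; return X@P[:3,:3].T+P[:3,3]
g={"s":grid(s),"t":grid(t)}; cam={"s":s,"t":t}
a,b=s["image"][110:220,150:240],t["image"][180:250,290:380]
im=np.zeros((489,800,3),np.uint8); im[:,:400]=cv2.resize(a,(400,489)); im[:311,400:]=cv2.resize(b,(400,311)); save("crop",im)
def fit(name,n,box,f):
    y0,y1,x0,x1=box; G=g[n][y0:y1,x0:x1].reshape(-1,3); I=cam[n]["image"][y0:y1,x0:x1].reshape(-1,3).astype(int)
    P=G[f(G,I)]; print(name,n,len(P))
    if len(P)<5: return
    r=cv2.minAreaRect(P[:,:2].astype(np.float32)*1000); q=P[:,:2]-P[:,:2].mean(0); w,v=np.linalg.eigh(q.T@q)
    print("  mean",P.mean(0),"min",P.min(0),"max",P.max(0),"rect",np.array(r[0]),np.array(r[1]),round(r[2],1),"pca",np.degrees(np.arctan2(v[1,1],v[0,1])).round(1))
fit("tag","s",(140,168,168,195),lambda G,I:(I.max(1)<75)&(G[:,2]>.06))
fit("tag","t",(194,224,330,358),lambda G,I:(I.max(1)<75)&(G[:,2]>.06))
for n,bx in(("s",(222,262,270,305)),("t",(175,205,200,240))): fit("eye",n,bx,lambda G,I:(G[:,2]>.092)&(G[:,2]<.13))
for n,bx in(("s",(150,192,160,212)),("t",(190,232,324,358))): fit("rack",n,bx,lambda G,I:(abs(G[:,2]-.03)<.006)&(I[:,0]>I[:,2]+40))
for n,bx in(("s",(215,360,235,390)),("t",(120,228,136,256))): fit("stand",n,bx,lambda G,I:(abs(G[:,2]-.03)<.007)&(np.ptp(I,axis=1)<30))
print("tri tag plate/eye", tri((s,(181,155)),(t,(345,209))), tri((s,(289,238)),(t,(221,191))))
for k in("eye","rack","tag","window"):
    for n in "st":
        for d in pinpoint(cam[n],k)[:4]: print(k,n,np.array(d["position"]),round(d["conf"],2),at_z(cam[n],d["position"],{"eye":.106,"rack":0,"tag":.012,"window":.034}[k]))
print(readout.read_state()["time"])
E
python3 m.py
```

```text
tag s 123
  mean [ 0.5712 -0.2812  0.0871] min [ 0.5559 -0.2899  0.0635] max [ 0.5837 -0.2763  0.1041] rect [ 569.4774 -283.4054] [10.5526 28.5332] 81.8 pca 169.9
tag t 0
eye s 94
  mean [0.5829 0.0404 0.1064] min [0.5765 0.0204 0.0936] max [0.5892 0.0588 0.1115] rect [582.2842  39.6434] [38.585   8.4262] 80.6 pca 80.9
eye t 54
  mean [0.5793 0.0386 0.1068] min [0.5735 0.0195 0.0935] max [0.5862 0.0577 0.1108] rect [579.6631  38.5882] [38.8318  7.7411] 79.1 pca 80.2
rack s 364
  mean [ 0.5747 -0.2806  0.0294] min [ 0.523  -0.3209  0.0241] max [ 0.6105 -0.2507  0.0356] rect [ 567.5093 -285.1027] [61.324  81.3713] 79.6 pca 150.7
rack t 439
  mean [ 0.5637 -0.2824  0.0299] min [ 0.5249 -0.3179  0.0242] max [ 0.6094 -0.253   0.0355] rect [ 566.7053 -284.7978] [54.5532 78.667 ] 80.3 pca 175.7
stand s 5652
  mean [0.6121 0.0883 0.0293] min [ 0.5128 -0.033   0.023 ] max [0.6998 0.2452 0.037 ] rect [605.3685 106.1842] [260.2526 149.4852] 80.0 pca 73.5
stand t 4014
  mean [0.5913 0.0869 0.0294] min [ 0.5082 -0.0316  0.0231] max [0.6862 0.2426 0.0369] rect [601.428  104.9051] [257.6665 149.957
[... 578 characters left out ...]
 0.012 ]
tag s [217.2 190.6] 0.57 [ 0.5574 -0.1866  0.012 ]
tag t [304.5 218.9] 0.62 [ 0.5396 -0.1895  0.012 ]
tag t [345.2 209.9] 0.55 [ 0.5748 -0.299   0.012 ]
tag t [368.4 237.6] 0.54 [ 0.5049 -0.3659  0.012 ]
tag t [308.9 191.2] 0.49 [ 0.6175 -0.1962  0.012 ]
window s [196.1 201. ] 0.92 [ 0.6185 -0.1917  0.034 ]
window s [183.9 164.4] 0.75 [ 0.5648 -0.2868  0.034 ]
window s [221.6 184.5] 0.65 [ 0.548  -0.1794  0.034 ]
window s [179.7 138.8] 0.56 [ 0.5166 -0.3515  0.034 ]
window t [351.9 170.4] 0.74 [ 0.682  -0.3075  0.034 ]
window t [307.2 191.3] 0.64 [ 0.6117 -0.1891  0.034 ]
window t [306.4 215. ] 0.54 [ 0.5471 -0.1914  0.034 ]
window t [343.1 213.2] 0.47 [ 0.5612 -0.289   0.034 ]
3.25
```

```bash
ls pics
```

```text
crop.png
scene.png
top.png
```

View pics/crop.png

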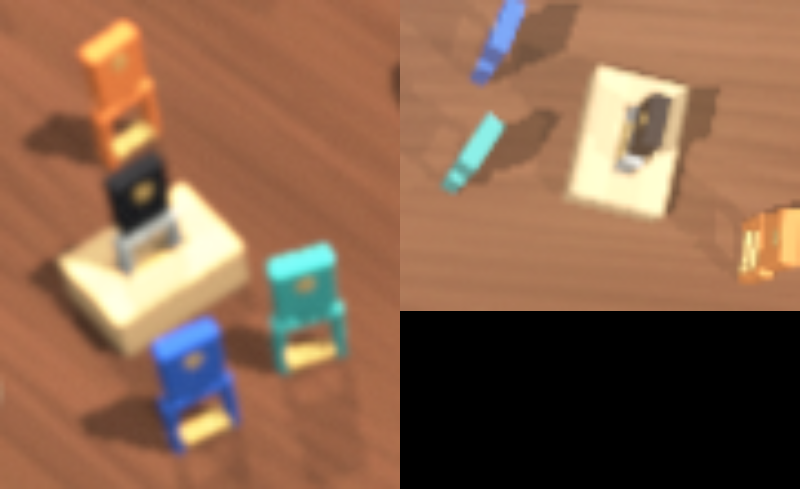

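Black tag stands in the rack (scene (181,155), top (346,208)). The orange (177,130), blue (193,197) and turquoise (218,180) ones stand free on the bench and are look-alikes. Rack, tag and stand all share a yaw of about -10°, so the transfer is a pure translation.

```bash
cat > go.py <<'E'
import sys
from h import *
np.set_printoptions(precision=4,suppress=True)
def go(goal,yaw=170):
    st=readout.read_state(); M=R.from_euler("xyz",st["eef_rot"],degrees=True); T=R.from_euler("xyz",[180,0,yaw],degrees=True)
    print("shift",M.inv().apply(np.array(goal)-st["tcp_pos"]),"turn",(M.inv()*T).as_rotvec()); return st
if __name__=="__main__":
    st=go([float(v) for v in sys.argv[1:4]]); print(st["time"],st["tcp_pos"],st["eef_rot"],st["contact_force"],st["opening"],st["gripper_force"])
E
python3 -m crank '[[0.05,[-0.634,-0.657,-0.05],[0,0,-0.24]],[0.05,[-0.634,-0.657,-0.05],[0,0,-0.24]],[0.05,[-0.634,-0.657,-0.05],[0,0,-0.24]],[0.05,[-0.634,-0.657,-0.05],[0,0,-0.24]],[0.05,[-0.634,-0.657,-0.05],[0,0,-0.24]],[0.05,[-0.634,-0.657,-0.05],[0,0,-0.24]],[0.05,[-0.634,-0.657,-0.05],[0,0,-0.24]],[0.05,[-0.634,-0.657,-0.05],[0,0,-0.24]]]' 30
python3 go.py 0.5675 -0.2845 0.2
```

```text
time: 3.92
tcp_pos: [0.3672, 0.2577, 0.2283]
eef_rot: [180.0, 0.0, 170.0]
contact_force: [0.7, 0.3, -0.2]
opening: 0.0499
gripper_force: 0.0
shift [-0.2915 -0.4992  0.028 ] turn [ 0.0008  0.0004 -0.0003]
3.9167 [0.3672 0.2577 0.2283] [179.9521   0.0233 169.9849] [ 0.6744  0.3422 -0.1722] 0.04990526328029768 0.0
```

```bash
python3 -m crank '[[0.05,[-0.291,-0.499,0],[0,0,0]],[0.05,[-0.291,-0.499,0],[0,0,0]],[0.05,[-0.291,-0.499,0],[0,0,0]],[0.05,[-0.291,-0.499,0],[0,0,0]],[0.05,[-0.291,-0.499,0],[0,0,0]],[0.05,[-0.291,-0.499,0],[0,0,0]],[0.05,[-0.291,-0.499,0],[0,0,0]],[0.05,[-0.291,-0.499,0],[0,0,0]]]'
python3 go.py 0.5675 -0.2845 0.15
```

```text
time: 4.58
tcp_pos: [0.4826, -0.0552, 0.2284]
eef_rot: [180.0, 0.1, 170.0]
contact_force: [-0.1, 0.6, -0.4]
opening: 0.0496
gripper_force: 0.0
shift [-0.1234 -0.2111  0.0784] turn [ 0.0005  0.0012 -0.0001]
4.5833 [ 0.4826 -0.0552  0.2284] [179.9709   0.0666 169.997 ] [-0.1381  0.5645 -0.371 ] 0.04964676438981475 0.0
```

```bash
python3 -m crank '[[0.05,[-0.123,-0.211,0.05],[0,0,0]],[0.05,[-0.123,-0.211,0.05],[0,0,0]],[0.05,[-0.123,-0.211,0.05],[0,0,0]],[0.05,[-0.123,-0.211,0.05],[0,0,0]],[0.05,[-0.123,-0.211,0.05],[0,0,0]],[0.05,[-0.123,-0.211,0.05],[0,0,0]],[0.05,[-0.123,-0.211,0.05],[0,0,0]],[0.05,[-0.123,-0.211,0.05],[0,0,0]]]'
python3 - <<'E'
from h import *
from go import go
s,t=vision.read_camera("scene"),vision.read_camera("top")
a,b=s["image"][90:200,140:250],t["image"][160:270,290:400]
im=np.hstack([cv2.resize(x,(400,400),interpolation=cv2.INTER_CUBIC) for x in(a,b)]); save("over",im)
go([.5675,-.2845,.064])
E
```

```text
time: 5.25
tcp_pos: [0.5657, -0.285, 0.1765]
eef_rot: [-179.9, -0.1, 169.7]
contact_force: [-0.4, 0.3, -0.4]
opening: 0.0502
gripper_force: 0.0
shift [-0.0015 -0.0029  0.1137] turn [ 0.0008 -0.0006  0.    ]
```

View pics/over.png

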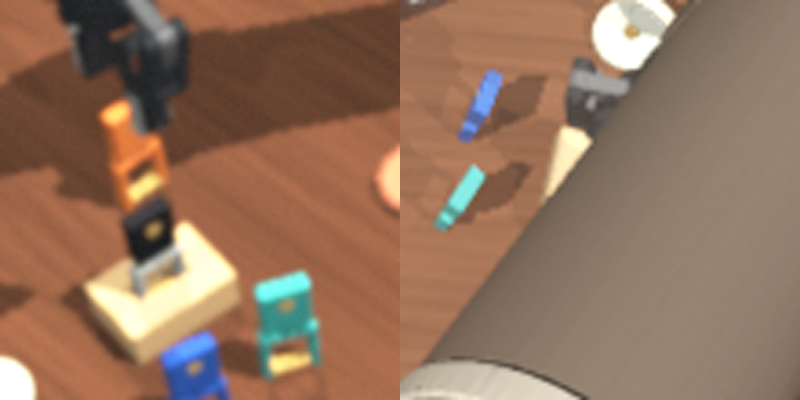

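```bash
python3 -m crank '[[0.05,[-0.0015,-0.001,0.03],[0,0,0]],[0.05,[-0.0015,-0.001,0.06],[0,0,0]],[0.05,[-0.0015,-0.001,0.08],[0,0,0]],[0.05,[-0.0015,-0.001,0.095],[0,0,0]],[0.05,[-0.0015,-0.001,0.105],[0,0,0]],[0.05,[-0.0015,-0.001,0.112],[0,0,0]],[0.05,[-0.0015,-0.001,0.112],[0,0,0]],[0.05,[-0.0015,-0.001,0.112],[0,0,0]]]'
python3 - <<'E'
from h import *
from go import go
s=vision.read_camera("scene")
save("grasp",s["image"][110:220,140:250],5); go([.5675,-.2845,.064])
E
```

```text
time: 6.02
tcp_pos: [0.5685, -0.2831, 0.0667]
eef_rot: [180.0, 0.1, 170.0]
contact_force: [-1.0, 0.0, 0.1]
opening: 0.0499
gripper_force: 0.0
shift [ 0.001  -0.0013  0.0031] turn [-0.0001  0.0017  0.0003]
```

View pics/grasp.png

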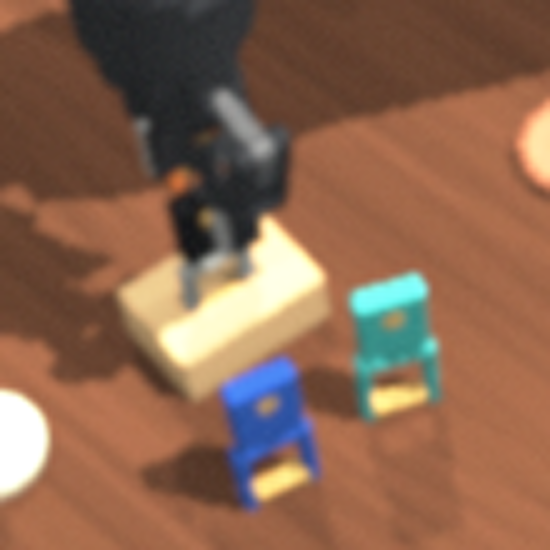

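```bash
python3 -m crank '[[0.05,[0,-0.001,0.003],[0,0,0]],[0.03,[0,-0.001,0.003],[0,0,0]],[0.02,[0,-0.001,0.003],[0,0,0]],[0.008,[0,-0.001,0.003],[0,0,0]],[0.005,[0,-0.001,0.003],[0,0,0]],[0.005,[0,-0.001,0.003],[0,0,0]],[0.005,[0,-0.001,0.003],[0,0,0]],[0.005,[0,-0.001,0.003],[0,0,0]]]' 50
python3 -m crank '[[0.005,[0,0,0],[0,0,0]],[0.005,[0,0,-0.005],[0,0,0]],[0.005,[0,0,-0.015],[0,0,0]],[0.005,[0,0,-0.03],[0,0,0]],[0.005,[0,0,-0.05],[0,0,0]],[0.005,[0,0,-0.08],[0,0,0]],[0.005,[0,0,-0.12],[0,0,0]],[0.005,[0,0,-0.12],[0,0,0]]]' 
python3 go.py 0.5815 0.039 0.2
```

```text
time: 6.73
tcp_pos: [0.5679, -0.2848, 0.0633]
eef_rot: [-180.0, 0.0, 170.0]
contact_force: [-1.1, -0.2, 5.3]
opening: 0.0111
gripper_force: 50.2
time: 7.4
tcp_pos: [0.5708, -0.2867, 0.191]
eef_rot: [-179.9, 0.6, 170.0]
contact_force: [1.6, -0.9, -0.4]
opening: 0.0104
gripper_force: 49.5
shift [ 0.0462  0.3226 -0.0102] turn [-0.0022  0.0104 -0.0008]
7.4 [ 0.5708 -0.2867  0.191 ] [-179.8756    0.5959  169.9526] [ 1.6236 -0.8771 -0.3638] 0.010438567960729055 49.52274799346924
```

```bash
python3 -m crank '[[0.005,[0.046,0.323,-0.02],[0,0,0]],[0.005,[0.046,0.323,-0.02],[0,0,0]],[0.005,[0.046,0.323,-0.02],[0,0,0]],[0.005,[0.046,0.323,-0.02],[0,0,0]],[0.005,[0.046,0.323,-0.02],[0,0,0]],[0.005,[0.046,0.323,-0.02],[0,0,0]],[0.005,[0.046,0.323,-0.02],[0,0,0]],[0.005,[0.046,0.323,-0.02],[0,0,0]]]'
python3 -m crank '[[0.005,[0,0,0],[0,0,0]],[0.005,[0,0,0],[0,0,0]],[0.005,[0,0,0],[0,0,0]]]'
python3 - <<'E'
from h import *
from go import go
np.set_printoptions(precision=4,suppress=True)
s,t=vision.read_camera("scene"),vision.read_camera("top"); st=go([.5815,.039,.18]); print(st["tcp_pos"],st["eef_rot"],st["contact_force"],st["ft_torque"])
a,b=s["image"][170:280,230:340],t["image"][140:250,170:280]
save("eye",np.hstack([cv2.resize(x,(400,400),interpolation=cv2.INTER_CUBIC) for x in(a,b)]))
for n,c in(("s",s),("t",t)):
  for k in("tag","gate_mid","window","eye"):
    for d in pinpoint(c,k)[:5]: print(n,k,np.array(d["position"]),round(d["conf"],2))
  x=st["tcp_pos"]; print(n,"expect tag",proj(c,x-[0,0,.051]),"window",proj(c,x-[0,0,.029]),"eye",proj(c,[.5815,.039,.106]))
E
```

```text
time: 8.07
tcp_pos: [0.5782, 0.0451, 0.2036]
eef_rot: [179.9, 0.0, 170.1]
contact_force: [-0.0, 0.7, -0.7]
opening: 0.0109
gripper_force: 49.5
time: 8.32
tcp_pos: [0.5785, 0.0412, 0.2031]
eef_rot: [-180.0, 0.0, 170.0]
contact_force: [0.8, -0.7, -1.1]
opening: 0.0109
gripper_force: 49.6
shift [-0.003  -0.0003  0.0231] turn [-0.0006  0.0002 -0.0025]
[0.5786 0.0398 0.2031] [-179.9644    0.0123  169.8555] [-0.3779 -0.6672 -0.9456] [-0.0531  0.0123 -0.074 ]
s tag [195.1 205.4] 0.8
s tag [178.2 142.9] 0.72
s tag [288.9 222.7] 0.63
s tag [218.9 193.8] 0.63
s gate_mid [217.1 193.1] 0.76
s gate_mid [293.8 221. ] 0.75
s gate_mid [179.2 138.7] 0.73
s gate_mid [193.6 208. ] 0.56
s window [178.3 137. ] 0.78
s window [194.2 202.6] 0.78
s window [302.1 283.5] 0.74
s window [294.6 216.4] 0.54
s window [219.7 186.5] 0.53
s eye [291.5 237.1] 0.84
s expect tag [290.707  222.3301] window [291.4584 216.4635] eye [287.9718 234.6051]
t tag [369.1 239.2] 0.72
t tag [306.7 191.1] 0.64
t tag [221.  185.5] 0.45
t tag [304.3 217.5] 0.41
t gate_mid [310.9 192.1] 0.54
t gate_mid [366.7 234.3] 0.53
t gate_mid [302.8 217.1] 0.5
t gate_mid [216.5 185.4] 0.38
t window [366.3 238.9] 0.66
t window [305.8 216.8] 0.62
t window [216.  185.3] 0.56
t eye [217.3 188.6] 0.55
t expect tag [216.9959 185.2228] window [216.0469 183.0552] eye [219.3117 188.3438]
```

View pics/eye.png

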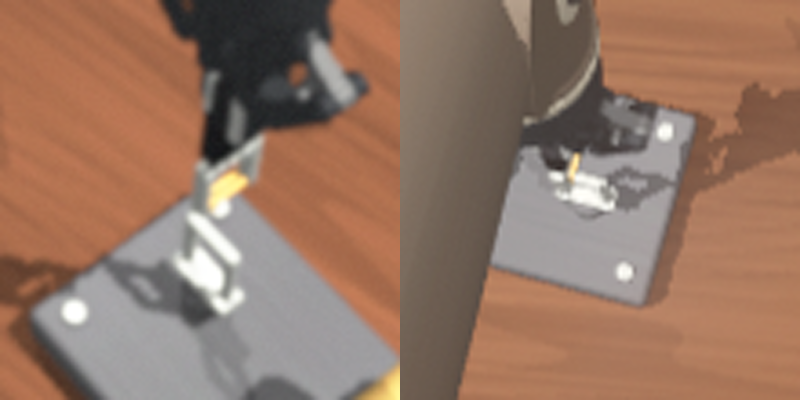

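```bash
python3 -m crank '[[0.005,[-0.0025,0,0],[0,0,0]],[0.005,[-0.0025,0,0.01],[0,0,0]],[0.005,[-0.0025,0,0.02],[0,0,0]],[0.005,[-0.0025,0,0.028],[0,0,0]],[0.005,[-0.0025,0,0.033],[0,0,0]],[0.005,[-0.0025,0,0.034],[0,0,0]],[0.005,[-0.0025,0,0.034],[0,0,0]],[0.005,[-0.0025,0,0.034],[0,0,0]]]'
python3 -m crank '[[0.005,[0,0,0],[0,0,0]],[0.005,[0,0,0],[0,0,0]],[0.005,[0,0,0],[0,0,0]]]'
python3 -m crank '[[0.005,[0,0,0.001],[0,0,0]],[0.005,[0,0,0.002],[0,0,0]]]'
python3 -m crank '[[0.005,[0,0,0.001],[0,0,0]],[0.005,[0,0,0.002],[0,0,0]]]'
```

```text
time: 9.48
tcp_pos: [0.5812, 0.0411, 0.169]
eef_rot: [-180.0, 0.0, 170.0]
contact_force: [0.1, 0.4, -2.0]
opening: 0.0107
gripper_force: 49.5
time: 9.73
tcp_pos: [0.5813, 0.0412, 0.1693]
eef_rot: [180.0, 0.0, 170.0]
contact_force: [-0.5, -1.3, -1.7]
opening: 0.0106
gripper_force: 49.5
time: 9.9
tcp_pos: [0.5812, 0.0412, 0.167]
eef_rot: [180.0, 0.0, 170.0]
contact_force: [0.5, -0.1, -2.1]
opening: 0.0104
gripper_force: 49.5
time: 10.07
tcp_pos: [0.581, 0.0411, 0.1648]
eef_rot: [180.0, -0.0, 170.0]
contact_force: [0.7, -0.4, -1.7]
opening: 0.0107
gripper_force: 49.5
```

```bash
for i in 1; do
python3 -m crank '[[0.005,[0,-0.0015,0.001],[0,0,0]],[0.005,[0,-0.0015,0.002],[0,0,0]]]' | egrep "tcp|contact"
python3 -m crank '[[0.005,[0,0,0.001],[0,0,0]],[0.005,[0,0,0.002],[0,0,0]]]'| egrep "tcp|contact"
python3 -m crank '[[0.005,[0,0,0.001],[0,0,0]],[0.005,[0,0,0.002],[0,0,0]]]'| egrep "tcp|contact"
python3 -m crank '[[0.005,[0,0,0.001],[0,0,0]],[0.005,[0,0,0.002],[0,0,0]]]'| egrep "tcp|contact"
done
```

```text
tcp_pos: [0.5807, 0.0393, 0.1628]
contact_force: [0.1, -1.4, -1.1]
tcp_pos: [0.5808, 0.0396, 0.1608]
contact_force: [0.4, -0.5, -0.7]
tcp_pos: [0.5808, 0.0397, 0.1588]
contact_force: [-0.7, -0.6, -2.4]
tcp_pos: [0.5808, 0.0397, 0.1569]
contact_force: [-0.9, 0.4, 1.6]
```

```bash
python3 -m crank '[[0.005,[0,0,0.001],[0,0,0]],[0.005,[0,0,0.002],[0,0,0]]]'| egrep "tcp|contact"
python3 -m crank '[[0.005,[0,0,0.001],[0,0,0]],[0.005,[0,0,0.002],[0,0,0]]]'| egrep "tcp|contact"
```

```text
tcp_pos: [0.5812, 0.0397, 0.1554]
contact_force: [-1.1, -0.6, 4.9]
tcp_pos: [0.5812, 0.0397, 0.1533]
contact_force: [-0.9, -0.4, 4.6]
```

```bash
python3 -m crank '[[0.005,[0,0,0.001],[0,0,0]],[0.005,[0,0,0.002],[0,0,0]]]'| egrep "tcp|contact"
python3 -m crank '[[0.005,[0,0,0.001],[0,0,0]],[0.005,[0,0,0.002],[0,0,0]]]'| egrep "tcp|contact"
```

```text
tcp_pos: [0.5816, 0.0397, 0.1514]
contact_force: [-0.1, -0.6, 6.0]
tcp_pos: [0.582, 0.0396, 0.1496]
contact_force: [0.8, -0.6, 5.0]
```

```bash
for i in a; do
python3 -m crank '[[0.005,[0,0,0.001],[0,0,0]],[0.005,[0,0,0.002],[0,0,0]],[0.005,[0,0,0.003],[0,0,0]]]'| egrep "tcp|contact"
python3 -m crank '[[0.005,[0,0,0.001],[0,0,0]],[0.005,[0,0,0.002],[0,0,0]],[0.005,[0,0,0.003],[0,0,0]]]'| egrep "tcp|contact"
python3 -m crank '[[0.005,[0,0,0.001],[0,0,0]],[0.005,[0,0,0.002],[0,0,0]],[0.005,[0,0,0.003],[0,0,0]]]'| egrep "tcp|contact"
python3 -m crank '[[0.005,[0,0,0.001],[0,0,0]],[0.005,[0,0,0.002],[0,0,0]],[0.005,[0,0,0.003],[0,0,0]]]'| egrep "tcp|contact"
done
```

```text
tcp_pos: [0.582, 0.0396, 0.1465]
contact_force: [2.6, -0.3, 4.2]
tcp_pos: [0.5815, 0.0396, 0.143]
contact_force: [3.9, -0.2, 4.0]
tcp_pos: [0.581, 0.0396, 0.1398]
contact_force: [3.8, -0.3, 3.3]
tcp_pos: [0.5807, 0.0396, 0.1367]
contact_force: [3.5, -1.2, 2.0]
```

```bash
python3 -m crank '[[0.005,[0,0,0.001],[0,0,0]],[0.005,[0,0,0.002],[0,0,0]]]'| egrep "tcp|contact"
python3 -m crank '[[0.005,[0,0,0.001],[0,0,0]],[0.005,[0,0,0.002],[0,0,0]]]'| egrep "tcp|contact"
python3 -m crank '[[0.005,[0,0,0.001],[0,0,0]],[0.005,[0,0,0.002],[0,0,0]]]'| egrep "tcp|contact"
```

```text
tcp_pos: [0.5807, 0.0397, 0.1346]
contact_force: [3.5, -0.6, 0.7]
tcp_pos: [0.5806, 0.0397, 0.1327]
contact_force: [3.5, -1.0, 1.6]
tcp_pos: [0.5806, 0.0397, 0.1306]
contact_force: [3.3, -0.2, 1.1]
```

```bash
python3 -m crank '[[0.005,[0,0,0.0005],[0,0,0]],[0.005,[0,0,0.001],[0,0,0]]]'| egrep "tcp|contact"
python3 -m crank '[[0.005,[0,0,0.0005],[0,0,0]],[0.005,[0,0,0.001],[0,0,0]]]'| egrep "tcp|contact"
python3 -m crank '[[0.005,[0,0,0.0005],[0,0,0]],[0.005,[0,0,0.001],[0,0,0]]]'| egrep "tcp|contact"
```

```text
tcp_pos: [0.5806, 0.0396, 0.1296]
contact_force: [3.2, -0.5, -0.9]
tcp_pos: [0.5807, 0.0396, 0.1287]
contact_force: [4.2, -0.7, -0.9]
tcp_pos: [0.5807, 0.0396, 0.1277]
contact_force: [2.8, -0.8, -2.1]
```

```bash
python3 -m crank '[[0.005,[0,0,0.0005],[0,0,0]],[0.005,[0,0,0.001],[0,0,0]]]'| egrep "tcp|contact"
python3 -m crank '[[0.005,[0,0,0.0005],[0,0,0]],[0.005,[0,0,0.001],[0,0,0]]]'| egrep "tcp|contact"
python3 -m crank '[[0.005,[0,0,0],[0,0,0]],[0.005,[0,0,0],[0,0,0]]]'| egrep "tcp|contact"
```

```text
tcp_pos: [0.5807, 0.0396, 0.1266]
contact_force: [3.4, -0.4, -5.2]
tcp_pos: [0.5797, 0.0398, 0.1254]
contact_force: [-0.2, -0.2, -2.1]
tcp_pos: [0.5796, 0.0399, 0.1255]
contact_force: [0.2, -0.4, -1.3]
```

Gate has snapped (sideways force vanished). Now the tug.

```bash
python3 -m crank '[[0.005,[0,0,-0.003],[0,0,0]],[0.005,[0,0,-0.006],[0,0,0]],[0.005,[0,0,-0.009],[0,0,0]],[0.005,[0,0,-0.012],[0,0,0]],[0.005,[0,0,-0.014],[0,0,0]],[0.005,[0,0,-0.015],[0,0,0]],[0.005,[0,0,-0.015],[0,0,0]]]'| egrep "tcp|contact"
python3 -m crank '[[0.005,[0,0,-0.001],[0,0,0]],[0.005,[0,0,-0.0015],[0,0,0]],[0.005,[0,0,-0.0015],[0,0,0]]]'| egrep "tcp|contact"
python3 -m crank '[[0.005,[0,0,-0.0005],[0,0,0]],[0.005,[0,0,-0.001],[0,0,0]],[0.005,[0,0,-0.001],[0,0,0]]]'| egrep "tcp|contact"
```

```text
tcp_pos: [0.581, 0.0397, 0.1413]
contact_force: [-0.5, -0.2, -2.2]
tcp_pos: [0.5808, 0.0396, 0.1424]
contact_force: [-0.5, -0.1, -1.7]
tcp_pos: [0.5808, 0.0396, 0.1435]
contact_force: [0.5, 0.7, -1.9]
```

```bash
python3 -m crank '[[0.005,[0,0,-0.0005],[0,0,0]],[0.005,[0,0,-0.001],[0,0,0]],[0.005,[0,0,-0.001],[0,0,0]]]'| egrep "tcp|contact"
python3 -m crank '[[0.005,[0,0,-0.0005],[0,0,0]],[0.005,[0,0,-0.0005],[0,0,0]]]'| egrep "tcp|contact"
python3 -m crank '[[0.005,[0,0,-0.0005],[0,0,0]],[0.005,[0,0,-0.0005],[0,0,0]]]'| egrep "tcp|contact"
```

```text
tcp_pos: [0.5809, 0.0396, 0.1445]
contact_force: [0.1, 0.5, -2.1]
tcp_pos: [0.5808, 0.0397, 0.145]
contact_force: [0.2, -0.4, -1.8]
tcp_pos: [0.5808, 0.0396, 0.1454]
contact_force: [0.0, -0.2, -2.5]
```

```bash
python3 -m crank '[[0.005,[0,0,-0.0005],[0,0,0]],[0.005,[0,0,-0.0005],[0,0,0]]]'| egrep "tcp|contact"
python3 -m crank '[[0.005,[0,0,-0.0005],[0,0,0]],[0.005,[0,0,-0.0005],[0,0,0]]]'| egrep "tcp|contact"
```

```text
tcp_pos: [0.5806, 0.0397, 0.1456]
contact_force: [1.9, -0.5, -4.8]
tcp_pos: [0.5805, 0.0397, 0.1458]
contact_force: [2.1, 0.0, -8.5]
```

```bash
python3 -m crank '[[0.005,[0,0,0],[0,0,0]],[0.005,[0,0,0],[0,0,0]],[0.005,[0,0,0],[0,0,0]]]'| egrep "tcp|contact"
python3 -m crank '[[0.005,[0,0,0],[0,0,0]],[0.005,[0,0,0],[0,0,0]],[0.005,[0,0,0],[0,0,0]]]'| egrep "tcp|contact"
```

```text
tcp_pos: [0.5805, 0.0397, 0.1459]
contact_force: [2.1, 0.4, -11.4]
tcp_pos: [0.5805, 0.0397, 0.146]
contact_force: [2.5, 0.2, -14.0]
```

Force is creeping up; backing off at once, and lowering to rest the crown on the bar.

```bash
python3 -m crank '[[0.005,[0,0,0.003],[0,0,0]],[0.005,[0,0,0.006],[0,0,0]],[0.005,[0,0,0.01],[0,0,0]],[0.005,[0,0,0.014],[0,0,0]],[0.005,[0,0,0.018],[0,0,0]],[0.005,[0,0,0.0195],[0,0,0]],[0.005,[0,0,0.0195],[0,0,0]],[0.005,[0,0,0.0195],[0,0,0]]]'| egrep "tcp|contact"
python3 -m crank '[[0.005,[0,0,0.0005],[0,0,0]],[0.005,[0,0,0.0005],[0,0,0]]]'| egrep "tcp|contact"
```

```text
tcp_pos: [0.5808, 0.0396, 0.1269]
contact_force: [0.4, -0.0, -1.0]
tcp_pos: [0.5809, 0.0397, 0.1265]
contact_force: [0.3, 0.7, -1.8]
```

```bash
python3 -m crank '[[0.005,[0,0,0.0005],[0,0,0]],[0.005,[0,0,0.001],[0,0,0]]]'| egrep "tcp|contact"
python3 -m crank '[[0.005,[0,0,0.0005],[0,0,0]],[0.005,[0,0,0.0005],[0,0,0]]]'| egrep "tcp|contact"
python3 -m crank '[[0.005,[0,0,0.0005],[0,0,0]],[0.005,[0,0,0.0005],[0,0,0]]]'| egrep "tcp|contact"
```

```text
tcp_pos: [0.5809, 0.0397, 0.1255]
contact_force: [0.6, 0.3, -1.6]
tcp_pos: [0.5808, 0.0397, 0.1248]
contact_force: [-0.2, -0.4, -1.2]
tcp_pos: [0.5808, 0.0397, 0.1243]
contact_force: [-0.1, -0.3, -2.7]
```

```bash
python3 -m crank '[[0.005,[0,0,0.0005],[0,0,0]],[0.005,[0,0,0.0005],[0,0,0]]]'| egrep "tcp|contact"
python3 -m crank '[[0.005,[0,0,0.0005],[0,0,0]],[0.005,[0,0,0.0005],[0,0,0]]]'| egrep "tcp|contact"
```

```text
tcp_pos: [0.5808, 0.0397, 0.1238]
contact_force: [0.5, -0.2, -1.4]
tcp_pos: [0.5808, 0.0397, 0.1233]
contact_force: [-0.3, -0.5, -1.6]
```

```bash
python3 -m crank '[[0.005,[0,0,0.0005],[0,0,0]],[0.005,[0,0,0.0005],[0,0,0]]]'| egrep "tcp|contact"
python3 -m crank '[[0.005,[0,0,0.0005],[0,0,0]],[0.005,[0,0,0.0005],[0,0,0]]]'| egrep "tcp|contact"
```

```text
tcp_pos: [0.5809, 0.0396, 0.1231]
contact_force: [-0.5, -0.2, 0.4]
tcp_pos: [0.581, 0.0397, 0.123]
contact_force: [-1.6, 0.1, 4.1]
```

```bash
python3 -m crank '[[0.012,[0,0,-0.0005],[0,0,0]],[0.018,[0,0,-0.0005],[0,0,0]],[0.025,[0,0,-0.0005],[0,0,0]],[0.03,[0,0,-0.0005],[0,0,0]],[0.035,[0,0,-0.0005],[0,0,0]],[0.035,[0,0,-0.0005],[0,0,0]]]' 20
python3 - <<'E'
from h import *
s=vision.read_camera("scene"); save("rel",s["image"][170:280,230:340],5)
E
```

```text
time: 18.9
tcp_pos: [0.5808, 0.0397, 0.1228]
eef_rot: [-180.0, -0.0, 170.0]
contact_force: [0.8, 0.3, 0.9]
opening: 0.0352
gripper_force: 0.0
```

View pics/rel.png

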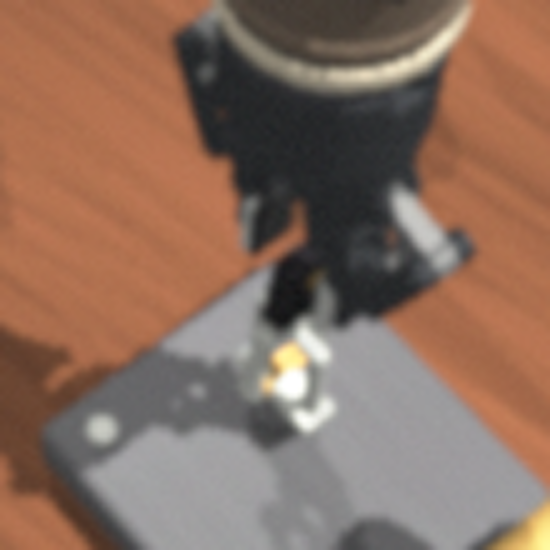

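Tag sits released on the bar, tilted a little. I retreat straight up.

```bash
python3 -m crank '[[0.045,[0,0,-0.005],[0,0,0]],[0.045,[0,0,-0.015],[0,0,0]],[0.045,[0,0,-0.03],[0,0,0]],[0.045,[0,0,-0.05],[0,0,0]],[0.045,[0,0,-0.08],[0,0,0]],[0.045,[0,0,-0.11],[0,0,0]],[0.045,[0,0,-0.13],[0,0,0]],[0.045,[0,0,-0.13],[0,0,0]]]'
python3 -m crank '[[0.045,[0,0,0],[0,0,0]],[0.045,[0,0,0],[0,0,0]],[0.045,[0,0,0],[0,0,0]],[0.045,[0,0,0],[0,0,0]],[0.045,[0,0,0],[0,0,0]],[0.045,[0,0,0],[0,0,0]]]' >/dev/null
python3 - <<'E'
from h import *
s=vision.read_camera("scene"); save("fin",s["image"][170:280,230:340],5)
E
```

```text
time: 19.62
tcp_pos: [0.5833, 0.0395, 0.2588]
eef_rot: [179.8, 0.4, 170.0]
contact_force: [0.4, 0.7, 0.1]
opening: 0.0448
gripper_force: 0.0
```

View pics/fin.png

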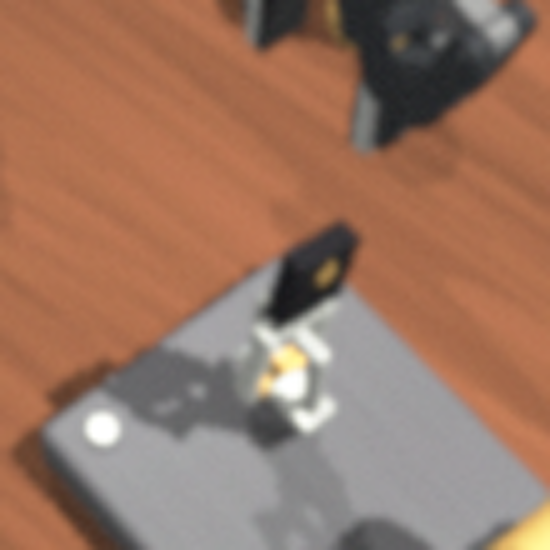

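The tag hangs on the eye by itself: black plate at crop (315,270), brass gate shut below the bar at (285,360), gripper clear above. I'm handing in.

```bash
python3 -c "
from rig import workorder
print(workorder.close_job())"
```

```text
the job is handed in; nothing more can be done
None
```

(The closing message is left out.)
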